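# Hold a whetstone in the corner of its sharpening holder

### The job

Get the large whetstone ready to be clamped for knife sharpening: pick it up, lay it flat on the bed of the wooden sharpening holder, foot down, and push it into the corner, so that one long side lies flush against the long metal stop bar and one end flush against the short one. Do not let go: finish while still holding it there with the fingers, pressing it firmly (several newtons, without ramming it) against both bars at once. Leave the small slip stone, the mug, the lemon and the dark mill where they are.

Things in the scene. Friction and masses are not known exactly. Their poses are not given: they have to be found in the camera images.
- whetstone: large grey whetstone on a dark wooden foot, one solid rectangular block 50 (x) x 150 (y) x 40 mm high (lowest 12 mm is the wood), about 0.45 kg, loose, lying flat on the worktop. Origin: centre of its underside; y along its length, x across its width, z up. The two ends are alike, so a half turn makes no difference
- holder: holder, immovable: wooden base 100 (x) x 220 (y) mm, flat bed 16 mm above the worktop, two stop bars rising 15 mm above the bed. Origin: centre of the underside, z up. Inner face of the long bar (runs along y) at x = +30 mm, of the short bar (runs along x) at y = +85 mm; other two sides open. Seated, the whetstone is parallel to the base, its origin at (5, 10, 16) mm in this frame
- holder_corner (a point): inside corner of the holder at bed height, where the inner faces of the two bars meet: at (30, 85, 16) mm in the holder's frame, same axes. The bed is plain dry wood: its friction takes up part of a sideways push when the stone is also pressed down
- long_stop: long stop bar, 12 (x) x 167 (y) x 15 mm, rigid, part of the holder. Origin: centre of its underside on the bed, at (36, 13.5, 16) mm in the holder's frame; its inner face is 6 mm from the origin on the -x side
- end_stop: short stop bar, 70 (x) x 12 (y) x 15 mm, rigid, part of the holder. Origin: centre of its underside on the bed, at (-5, 91, 16) mm in the holder's frame; its inner face is 6 mm from the origin on the -y side
- slip_stone: small thin grey slip stone 38 x 90 x 14 mm, loose, not to be used. Origin: centre of its underside; y along its length
- tea_mug: grey-green mug with a handle, 78 x 110 x 97 mm high, loose bystander; origin at the underside
- lemon_a: lemon, 77 x 51 x 52 mm, loose bystander; origin at the underside
- shaker_a: dark wooden mill, 58 mm across, 120 mm high, loose bystander; origin at the underside
Mind the look-alikes: they are no part of the job. Leave any red or turquoise look-alike of the whetstone alone.

How it is judged:
By the outcome, as a careful person would: the job done as asked, in the order asked, and still so for the second after the job is handed in, while the arm keeps its last pose, push and grip.
It also fails if it takes over 51 s, if anything falls off the work surface, if the arm or the gripper's body presses on something with over 40 N, if the wrist force passes 120 N, or if a joint passes its speed limit or range.

### The arm

A 6-joint arm with a two-finger parallel gripper is mounted at the origin on a cart in front of the work surface, level with it; the furniture and walls round the work are solid. World frame = base frame: x ahead of the robot, y to its left, z up, the work surface at z = 0. Lengths are in m, angles in degrees, forces in N, time in s.
With the tool pointing down it reaches from about 0.25 to 0.725 m from the base axis. Payload 9.7 kg.
Tool frame: the origin (TCP) lies on the centre line of the jaws, within the pads' length; the fingertips stand 19 mm ahead of it and the grasp point (between the pads) is the TCP; z points along the fingers, y is the direction in which the jaws open and shut (so a half turn about z gives the same grasp; the last joint's range is limited). The gripper opens to 85 mm and grips with 20 to 120 N. Pads are 22 mm wide; open, the fingers measure 114 mm over their backs; the gripper's body (76 mm by 85 mm) begins 54 mm behind the grasp point. The pads swing forward as they close: fully open they stand 13 mm farther back than shut.
Start: joints at [-64.687, 4.979, 10.078, 95.1, 0, 90], TCP at [0.235, -0.497, 0.217] pointing down, gripper open.
Joint ranges: [-179.16, 179.16], [-48.56, 103.87], [-65.8, 70.77], [-126.05, 130.52], [-82.76, 87.17], [-180, 180]. Speed limits (degrees/s): [127.2, 127.2, 147.25, 180, 180, 180].

### API

Orientations are given as [roll, pitch, yaw] about the fixed x, y, z axes, in that order (R = Rz(yaw) Ry(pitch) Rx(roll)).
In Python, from workcell import bot gives the robot as it stands.
- The arm moves only by the tool servo_tool, never from a script. Its argument "motion" is a list that holds one entry, the list of rows, each a list of 6 numbers: the shift along the tool's x, y, z in mm, then the turn, a rotation vector about the tool's x, y, z in rad. A call has 1 to 5 rows; each row shifts and turns the commanded pose from where the row before left it, along the tool's axes as they then stand; what a row does not reach is not made up. A row lasts 1/10 s, in which the tool goes at most 50 mm and 8.59 degrees, less where a joint would pass 70% of its speed; a pose out of reach is approached as far as the arm can. A call is refused whole if a number of a shift passes 50 or a number of a turn 0.15, either way. A call with a gripper value outside its range is refused whole. "gripper" is the finger opening in mm, from 0 to 85.4, set as the call begins (left out, the last holds). The fingers move at their own pace and stop on an object; "newtons" is the grip in N (left out, the last holds). Time passes only in rows, so rows that do not move let the fingers close. It gives the time, the measured TCP pose, the force and the opening at its end, in the units of the state.
- bot.get_obs(): the state, without advancing time (a new reading comes with each control period).
- bot.camera(name): name is "side" or "top" or "wrist"; returns a dict with "color" (480x640x3 uint8, red, green, blue), "fx", "fy", "cx", "cy" (pixels), "R" (3x3) and "t" (3): a world point X has camera coordinates R X + t. Camera axes: x right, y down, z forward; pixel columns grow to the right and rows downward; lengths in m; the calibration is good to about 2 mm. A picture is of the moment at which its call begins. There is no depth.
- bot.job_done(): hands the job in, once; it reports no verdict.
Trained networks look in a picture, given as the dict that the camera call returned (one of the last four; its "shot" number tells which), for a name from the list of things; names that differ only in an ending like _2 or _b are one class to them, and where a whole thing is asked for, a point or a joint stands for the part that bears it (a point fixed in the world has none). Each returns a list of dicts, best first, with "confidence" (0 to 1); they miss things now and then, are a little off and sometimes report something else, mostly with a low value. They report only what shows in the picture. A call takes as long as a camera call. They do not tell look-alikes from the thing itself.
- bot.look_for(picture, label): "rect" ([left, top, width, height] in pixels, round what is visible of it).
The state is a dict: "time": time; "q": joint angles; "qd": joint speeds; "joint_efforts": joint torques, N m; "ee_pos": TCP position; "tcp_rot": TCP orientation; "wrist_force": force on the tool from outside, world axes, zero at the start; "torque": the same for the moment, N m; "opening": finger opening in m.
Only numpy, scipy, OpenCV 4.12 (cv2) and the standard library are available. Lean on these libraries where they do the work, as an engineer would, in place of code of your own. Each camera call takes 0.05 s, during which the arm holds its last target.

## Working session

There is one attempt and no reset: what is moved stays moved. The work goes in short steps, Python scripts to look and compute and a tool call to move; the robot and the scene stay as the last step left them, time stands still between calls to the robot, and variables do not carry over. Pictures are saved under pics/ and viewed, and the job is handed in when it is done.

Besides the shell and the picture viewer there is one more tool, called after "Request:" as name(argument=value, ...), one argument or row to a line, values as JSON. servo_tool: Moves the arm, as the interface text tells. Its arguments: {"type":"object","properties":{"motion":{"type":"array","items":{"type":"array","items":{"type":"array","items":{"type":"number"}}}},"gripper":{"type":"number"},"newtons":{"type":"number"}},"required":["motion"]}

```bash
mkdir -p pics; ls
python3 - <<'E'
from workcell import bot
import cv2,json,numpy as np
o=bot.get_obs();print(o)
for n in ("side","top","wrist"):
    p=bot.camera(n)
    cv2.imwrite(f"pics/{n}0.png",p["color"][:,:,::-1])
    print(n,p["fx"],p["cx"],p["cy"],np.round(p["R"],3).tolist(),np.round(p["t"],3).tolist(),p["shot"])
    np.save(f"pics/{n}0.npy",dict(p),allow_pickle=True)
    for l in ("whetstone","holder","slip_stone"):
        for d in bot.look_for(p,l): print(l,d)
E
```

```text
pics
{'time': 0.0, 'q': array([-6.46873875e+01,  5.01042362e+00,  1.00322830e+01,  9.50989009e+01,
        9.89990439e-04,  8.99986541e+01]), 'qd': array([-0.03511519,  0.028647  ,  0.05811312,  0.01067287, -0.09242795,
        0.08447436]), 'joint_efforts': array([-2.15194709e-04, -5.20387387e+01,  4.64808619e+01,  1.61041523e-02,
        1.35748999e-05,  7.08874426e-08]), 'ee_pos': array([ 0.23505087, -0.49695869,  0.21647013]), 'tcp_rot': array([-1.79922958e+02, -9.91799313e-04,  2.53139571e+01]), 'wrist_force': array([-0.40841689,  1.1594364 , -0.02007557]), 'torque': array([ 0.00726595, -0.00461404,  0.00753468]), 'opening': 0.08530867936206186}
side 621.2132283406917 321.6324665409571 232.3241418780893 [[0.96, -0.281, -0.004], [-0.179, -0.601, -0.779], [0.217, 0.748, -0.627]] [-0.619, -0.012, 1.894] 1
whetstone {'rect': [287.5, 296.4, 52.2, 51.9], 'confidence': 0.98}
whetstone {'rect': [273.8, 357.4, 65.2, 53.7], 'confidence': 0.87}
whetstone {'rect': [273.6, 242.7, 46.1, 48.2], 'confidence': 0.68}
slip_stone {'rect': [277.1, 215.2, 23.3, 16.8], 'confidence': 0.53}
top 614.7037709594322 319.62310837867705 238.66432733276613 [[-0.298, -0.954, -0.0], [-0.913, 0.285, -0.291], [0.278, -0.087, -0.957]] [-0.066, 0.577, 1.559] 2
whetstone {'rect': [338.7, 232.8, 53.2, 44.9], 'confidence': 0.82}
whetstone {'rect': [409.4, 208.0, 53.4, 52.9], 'confidence': 0.72}
whetstone {'rect': [482.1, 217.4, 20.6, 19.7], 'confidence': 0.65}
holder {'rect': [147.5, 268.9, 87.7, 56.1], 'confidence': 0.63}
slip_stone {'rect': [270.8, 256.9, 34.2, 25.5], 'confidence': 0.63}
slip_stone {'rect': [279.5, 183.9, 19.1, 28.9], 'confidence': 0.27}
wrist 334.15283532617343 323.8027734611633 239.98883306886276 [[0.427, -0.904, -0.001], [-0.864, -0.408, 0.293], [-0.265, -0.125, -0.956]] [-0.551, -0.038, 0.38] 3
whetstone {'rect': [391.7, 0.0, 184.5, 45.8], 'confidence': 0.95}
whetstone {'rect': [538.2, 92.6, 101.8, 155.2], 'confidence': 0.78}
```

View pics/side0.png

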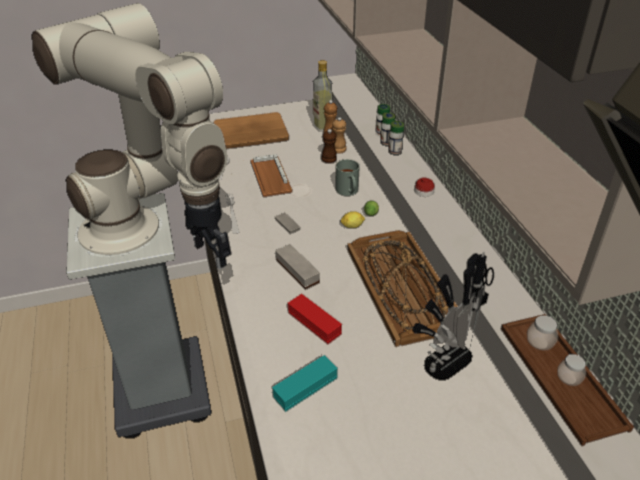

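View pics/top0.png

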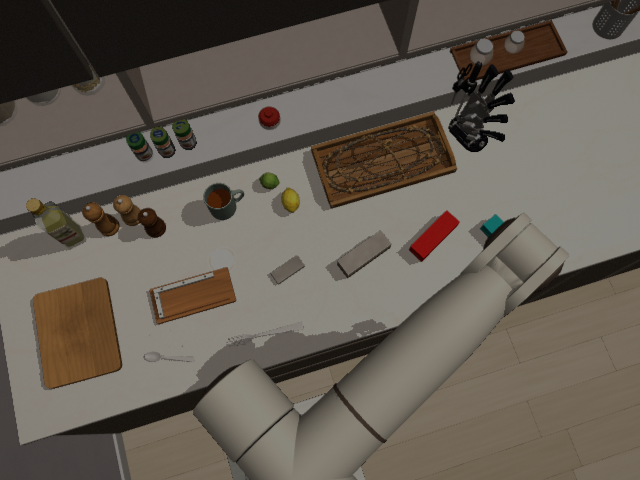

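View pics/wrist0.png

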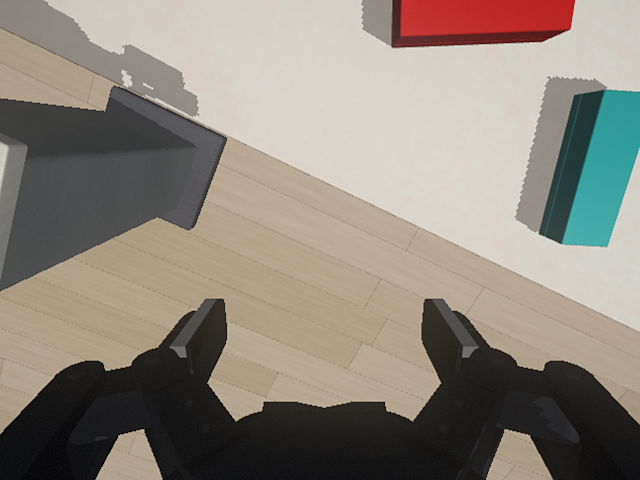

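Side and top views show the grey whetstone (top image at 364,254, side at 298,266), the small slip stone (288,270), red (435,235) and turquoise (493,226) look-alikes, and the holder at top (193,295). I'll enlarge the whetstone and the holder to confirm them.

```bash
cat > h.py <<'E'
import numpy as np,cv2
def ray(p,u,v):
    R=np.array(p["R"]);t=np.array(p["t"]);d=R.T@np.array([(u-p["cx"])/p["fx"],(v-p["cy"])/p["fy"],1]);return -R.T@t,d
def plane(p,u,v,z):
    c,d=ray(p,u,v);return c+d*(z-c[2])/d[2]
def proj(p,X):
    R=np.array(p["R"]);t=np.array(p["t"]);c=np.atleast_2d(X)@R.T+t
    return np.c_[p["fx"]*c[:,0]/c[:,2]+p["cx"],p["fy"]*c[:,1]/c[:,2]+p["cy"]]
def tri(obs):
    A=[];b=[]
    for p,u,v in obs:
        c,d=ray(p,u,v);d=d/np.linalg.norm(d);P=np.eye(3)-np.outer(d,d);A.append(P);b.append(P@c)
    return np.linalg.lstsq(np.vstack(A),np.hstack(b),rcond=None)[0]
def load(n):return np.load(f"pics/{n}.npy",allow_pickle=True).item()
def T(o):
    from scipy.spatial.transform import Rotation as Q
    return Q.from_euler('xyz',o["tcp_rot"],degrees=True).as_matrix(),np.array(o["ee_pos"])
E
python3 - <<'E'
from h import *
t=load("top0");s=load("side0")
def crop(p,x,y,w,h):return cv2.resize(p["color"][y:y+h,x:x+w,::-1],(400,300),interpolation=cv2.INTER_CUBIC)
im=np.vstack([np.hstack([crop(t,325,225,80,60),crop(t,140,260,108,81)]),np.hstack([crop(s,264,236,80,60),crop(s,240,145,80,60)])])
cv2.imwrite("pics/crops.png",im)
E
```

```text
(no output)
```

View pics/crops.png

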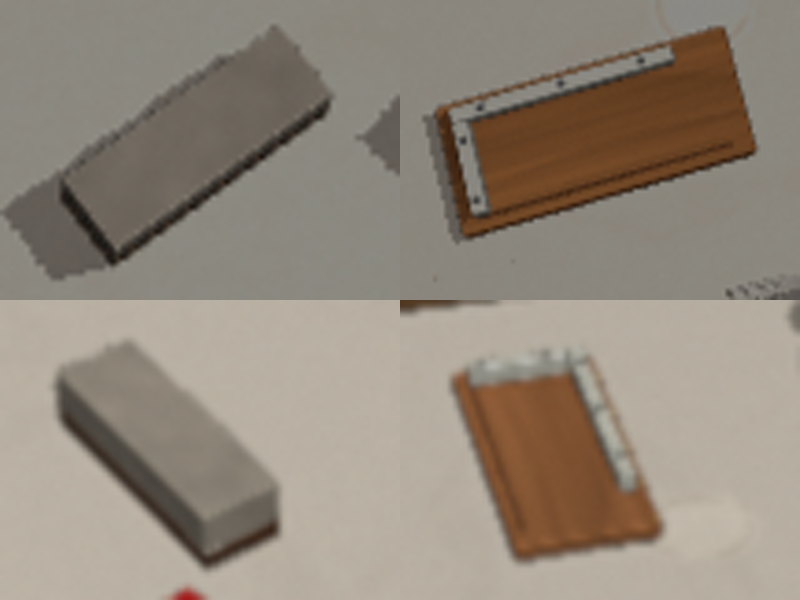

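The crops confirm it: the grey stone with the dark wooden foot at the bottom is the large one (the slip stone is much smaller, and the others are red and turquoise). The holder has its long bar on the far side and its short bar at the left end in the top view. Next is a pose fit.

```bash
cat > fit.py <<'E'
from h import *
from scipy.optimize import least_squares
def pose(P,pts):
    x,y,z,a=P;c,s=np.cos(a),np.sin(a);pts=np.atleast_2d(pts)
    return np.c_[x+c*pts[:,0]-s*pts[:,1],y+s*pts[:,0]+c*pts[:,1],z+pts[:,2]]
def fit(obs,P0,fixz=None):
    # obs: list (cam, localpt, u,v)
    def f(P):
        P=np.array([P[0],P[1],P[2] if fixz is None else fixz,P[3]])
        return np.hstack([proj(p,pose(P,l))[0]-[u,v] for p,l,u,v in obs])
    r=least_squares(f,P0,loss='soft_l1');return r.x,r.fun.reshape(-1,2)
E
python3 - <<'E'
from fit import *
t=load("top0");s=load("side0")
for c in ((364,254),(193,295)):print(plane(t,*c,.02))
g=lambda x0,y0,k,c:(x0+(c[0]+.5)/k-.5,y0+(c[1]+.5)/k-.5)
# whetstone local ordering: find corners by nearest rotation; try
tc=[(62,182),(275,28),(332,97),(114,253)]; sc=[(60,72),(130,42),(278,190),(205,222)]
TT=[plane(t,*g(325,225,5,c),.04) for c in tc]; SS=[plane(s,*g(264,236,5,c),.04) for c in sc]
print(np.round(TT,3));print(np.round(SS,3))
th=[(37,108),(325,28),(356,153)];sh=[(455,375),(525,558),(660,530)]
print("holder base @16mm",np.round([plane(t,*g(140,260,400/108,c),.016) for c in th],3))
print(np.round([plane(s,*g(240,145,5,(c[0]-400,c[1]-300)),.016) for c in sh],3))
print("bars top inner",np.round([plane(t,*g(140,260,400/108,c),.031) for c in [(70,122),(272,60),(88,213)]],3))
E
```

```text
[ 0.47166684 -0.34489906  0.02      ]
[0.50060142 0.13457908 0.02      ]
[[ 0.47  -0.265  0.04 ]
 [ 0.519 -0.405  0.04 ]
 [ 0.472 -0.422  0.04 ]
 [ 0.424 -0.28   0.04 ]]
[[ 0.427 -0.282  0.04 ]
 [ 0.471 -0.267  0.04 ]
 [ 0.518 -0.411  0.04 ]
 [ 0.473 -0.424  0.04 ]]
holder base @16mm [[0.554 0.244 0.016]
 [0.549 0.026 0.016]
 [0.451 0.028 0.016]]
[[0.458 0.245 0.016]
 [0.459 0.016 0.016]
 [0.549 0.021 0.016]]
bars top inner [[0.532 0.22  0.031]
 [0.533 0.068 0.031]
 [0.463 0.223 0.031]]
```

```bash
cat > go.py <<'E'
import sys
from h import *
from scipy.spatial.transform import Rotation as Q
from workcell import bot
# usage: go.py x y z yaw nrows (m, deg): helper prints rows in tool axes, reckoned from measured pose
x,y,z,yaw,n=map(float,sys.argv[1:6]);n=int(n)
o=bot.get_obs();R0,p0=T(o)
R1=Q.from_euler('xyz',[180,0,yaw],degrees=True).as_matrix()
w=Q.from_matrix(R0.T@R1).as_rotvec()
dp=(np.array([x,y,z])-p0)*1000/n
R=R0
for i in range(n):
    print(np.round(R.T@dp,1).tolist()+np.round(w/n,4).tolist());R=R@Q.from_rotvec(w/n).as_matrix()
print(o["time"],"dp",dp*n,"yaw0",o["tcp_rot"])
E
python3 go.py .471 -.344 .24 108.7 10
```

```text
[27.9, -3.8, -2.3, 0.0, 0.0, -0.1455]
[28.1, 0.3, -2.3, 0.0, 0.0, -0.1455]
[27.8, 4.4, -2.3, 0.0, 0.0, -0.1455]
[26.8, 8.4, -2.3, 0.0, 0.0, -0.1455]
[25.3, 12.2, -2.3, 0.0, 0.0, -0.1455]
[23.3, 15.7, -2.3, 0.0, 0.0, -0.1455]
[20.8, 18.9, -2.3, 0.0, 0.0, -0.1455]
[17.8, 21.8, -2.3, 0.0, 0.0, -0.1455]
[14.5, 24.1, -2.3, 0.0, 0.0, -0.1455]
[10.8, 26.0, -2.3, 0.0, 0.0, -0.1455]
0.6 dp [235.84158599 153.18482449  22.79658133] yaw0 [1.79998079e+02 1.15260590e-03 2.53157041e+01]
```

Request:
servo_tool(
  motion=[
    [[28,-4,-2,0,0,-0.145],[28,0,-2,0,0,-0.145],[28,4,-2,0,0,-0.145],[27,8,-2,0,0,-0.145],[25,12,-2,0,0,-0.145]],
  ],
)

```text
time: 1.1
ee_pos: [0.3531, -0.419, 0.2274]
tcp_rot: [180.0, 0.0, 67.2]
wrist_force: [-0.0, -0.7, -0.3]
opening: 0.0856
```

Request:
servo_tool(
  motion=[
    [[23,16,-2,0,0,-0.145],[21,19,-2,0,0,-0.145],[18,22,-2,0,0,-0.145],[14,24,-2,0,0,-0.145],[11,26,-2,0,0,-0.145]],
  ],
)

```text
time: 1.6
ee_pos: [0.4718, -0.3432, 0.2373]
tcp_rot: [180.0, 0.0, 108.7]
wrist_force: [-0.5, -0.5, 0.0]
opening: 0.0853
```

```bash
cat > snap.py <<'E'
import sys
from h import *
from workcell import bot
cam,name=sys.argv[1:3]
p=bot.camera(cam);np.save(f"pics/{name}.npy",dict(p),allow_pickle=True)
cv2.imwrite(f"pics/{name}.png",p["color"][:,:,::-1])
for l in sys.argv[3:]:
    for d in bot.look_for(p,l):print(l,d)
E
python3 snap.py wrist w1 whetstone
```

```text
whetstone {'rect': [121.2, 415.8, 115.9, 50.4], 'confidence': 0.75}
whetstone {'rect': [299.7, 135.8, 52.6, 135.7], 'confidence': 0.73}
whetstone {'rect': [233.7, 286.4, 65.5, 123.3], 'confidence': 0.65}
```

View pics/w1.png

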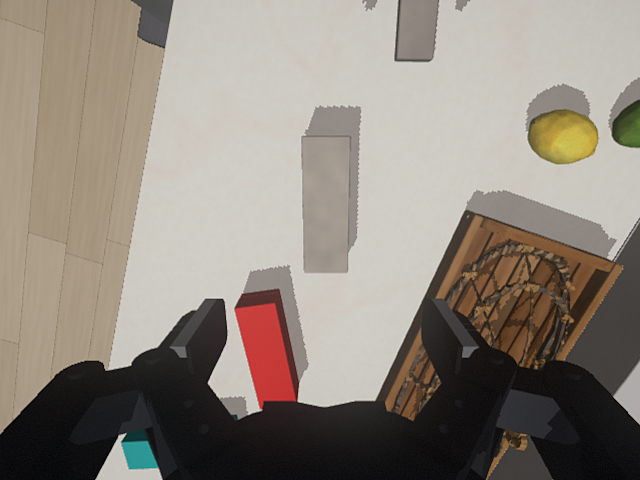

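The wrist view shows the whetstone's top face from (302,137) to (347,272), between the jaws and nearly parallel to them. I'll fit its pose, leaving z free, from all three views.

Run:
```python
from fit import *
t=load("top0");s=load("side0");w=load("w1")
g=lambda x0,y0,k,c:(x0+(c[0]+.5)/k-.5,y0+(c[1]+.5)/k-.5)
# refine corner in wrist with edge fits
im=w["color"].astype(int)
print("row200 left", im[200,292:312].sum(1), "right",im[200,342:360].sum(1))
wc=[(302,137),(350,136),(347.5,272),(304,272)]
print(np.round([plane(w,*c,.04) for c in wc],4))
h=.075;b=.025
L={'pp':[b,h,.04],'pm':[b,-h,.04],'mp':[-b,h,.04],'mm':[-b,-h,.04]}
obs=[]
for k,c in zip(['pp','pm','mm','mp'],[(62,182),(275,28),(332,97),(114,253)]):obs.append((t,L[k],*g(325,225,5,c)))
for k,c in zip(['mp','pp','pm','mm'],[(60,72),(130,42),(278,190),(205,222)]):obs.append((s,L[k],*g(264,236,5,c)))
for k,c in zip(['mp','pp','pm','mm'],wc):obs.append((w,L[k],*c))
for o in (obs,obs[8:],obs[:8]):
    P,r=fit(o,[.471,-.344,0,.326]);print(np.round(P,4),np.degrees(P[3]),np.round(np.abs(r).mean(),2))
```

```text
row200 left [607 604 605 606 605 609 611 606 609 624 496 437 458 463 456 456 454 449
 455 456] right [459 455 459 461 462 476 429 417 424 430 427 425 423 420 407 491 596 616]
[[ 0.4265 -0.2799  0.04  ]
 [ 0.4723 -0.2634  0.04  ]
 [ 0.5203 -0.4038  0.04  ]
 [ 0.4733 -0.4197  0.04  ]]
[ 0.4732 -0.3426 -0.0041  0.3268] 18.72346550430717 0.37
[ 0.4735 -0.3427 -0.0052  0.3276] 18.767352732226907 0.25
[ 0.4723 -0.3433 -0.0026  0.3247] 18.603120910790615 0.32
```

```bash
python3 go.py .5 .08 .24 89 10
```

```text
[39.1, 16.1, -0.3, 0.0, -0.0, 0.0345]
[39.6, 14.8, -0.3, 0.0, -0.0, 0.0345]
[40.1, 13.4, -0.3, 0.0, -0.0, 0.0345]
[40.6, 12.0, -0.3, 0.0, -0.0, 0.0345]
[41.0, 10.6, -0.3, 0.0, -0.0, 0.0345]
[41.3, 9.2, -0.3, 0.0, -0.0, 0.0345]
[41.6, 7.8, -0.3, 0.0, -0.0, 0.0345]
[41.8, 6.3, -0.3, 0.0, -0.0, 0.0345]
[42.0, 4.9, -0.3, 0.0, -0.0, 0.0345]
[42.2, 3.4, -0.3, 0.0, -0.0, 0.0345]
1.7 dp [ 26.91500373 422.20629446   3.05505369] yaw0 [ 1.79972112e+02 -1.87962690e-02  1.08792020e+02]
```

Request:
servo_tool(
  motion=[
    [[39,16,0,0,0,0.035],[40,15,0,0,0,0.034],[40,13,0,0,0,0.035],[41,12,0,0,0,0.034],[41,11,0,0,0,0.035]],
  ],
)

```text
time: 2.2
ee_pos: [0.4851, -0.1312, 0.2373]
tcp_rot: [180.0, 0.0, 98.2]
wrist_force: [1.3, 0.0, 0.4]
opening: 0.0853
```

Request:
servo_tool(
  motion=[
    [[41,9,0,0,0,0.034],[42,8,0,0,0,0.035],[42,6,0,0,0,0.034],[42,5,0,0,0,0.035],[42,3,0,0,0,0.034]],
  ],
)

```text
time: 2.7
ee_pos: [0.4998, 0.0799, 0.2373]
tcp_rot: [180.0, 0.0, 88.4]
wrist_force: [0.7, -0.1, 0.5]
opening: 0.0855
```

```bash
python3 snap.py wrist w2 holder; python3 -c "
from workcell import bot;print(bot.get_obs())"
```

```text
holder {'rect': [276.9, 36.1, 97.4, 212.2], 'confidence': 0.6}
{'time': 2.8, 'q': array([ 9.30399781e+00, -4.97399044e-01,  6.63596283e+00,  9.71396138e+01,
        4.40877697e-02,  1.00625119e+02]), 'qd': array([-4.11816316, -0.756051  , -0.42355309,  0.55537709, -1.41567154,
       -6.41715536]), 'joint_efforts': array([  2.70537369, -45.51418304,  46.81248665,  -0.17363776,
         0.28268354,   1.32431243]), 'ee_pos': array([0.49990428, 0.0821315 , 0.23692904]), 'tcp_rot': array([-1.79985726e+02, -4.21791297e-02,  8.86788707e+01]), 'wrist_force': array([-0.64449985, -0.82762269,  1.00588195]), 'torque': array([-0.01437812, -0.01052883,  0.03125267]), 'opening': 0.08532082604889216}
```

View pics/w2.png

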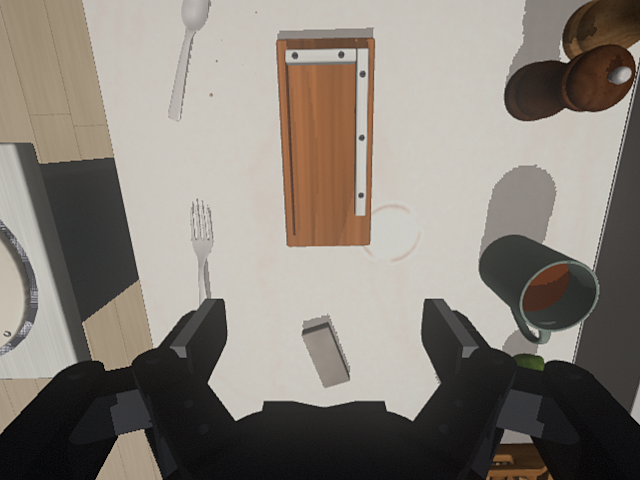

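The holder is seen whole: base (278,38) to (373,246), short bar at the top (row ~56), long bar on the right (column ~361). I'll take a settled shot and enlarge it for the edge fit.

```bash
python3 snap.py wrist w3
python3 - <<'E'
from h import *
w=load("w3")
c=w["color"][30:255,250:400,::-1]
a=cv2.resize(w["color"][30:105,270:390,::-1],(800,500),interpolation=cv2.INTER_CUBIC)
cv2.imwrite("pics/c3.png",a)
b=cv2.resize(w["color"][185:260,270:390,::-1],(800,500),interpolation=cv2.INTER_CUBIC)
cv2.imwrite("pics/c4.png",b)
E
```

```text
(no output)
```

View pics/c3.png

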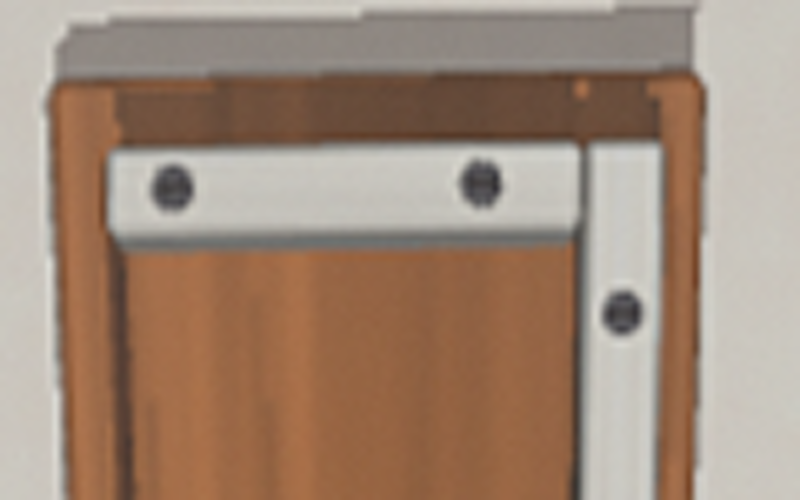

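View pics/c4.png

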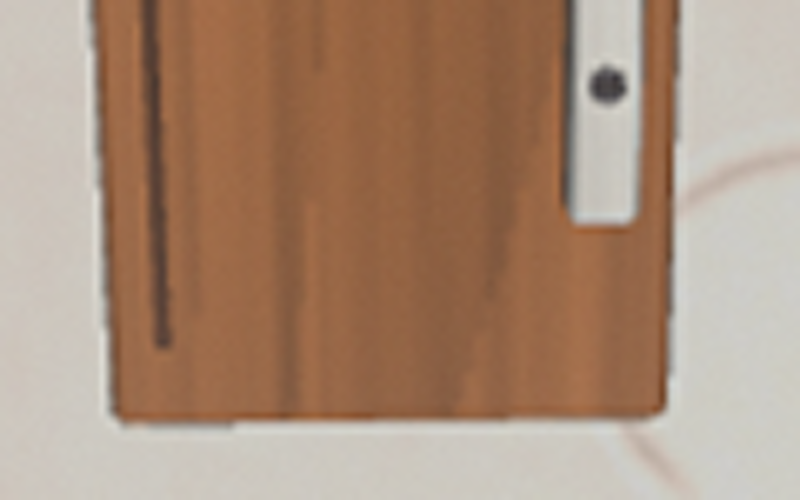

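```bash
python3 - <<'E'
from fit import *
w=load("w3");t=load("top0")
g=lambda x0,y0,k,c:(x0+(c[0]+.5)/k-.5,y0+(c[1]+.5)/k-.5)
k=20/3
O=[((-50,110,16),270,30,(52,80)),((50,110,16),270,30,(703,75)),((-50,-110,16),270,185,(113,421)),((50,-110,16),270,185,(666,417)),
((30,97,31),270,30,(586,142)),((30,-70,31),270,185,(570,223)),((42,97,31),270,30,(664,142)),((42,-70,31),270,185,(638,223)),
((-40,97,31),270,30,(107,149)),((-40,85,31),270,30,(112,235)),((30,85,31),270,30,(580,232))]
obs=[(w,np.array(l)/1000,*g(x,y,k,c)) for l,x,y,c in O]
P,r=fit(obs,[.5,.135,0,0]);print(np.round(P,4),np.degrees(P[3]));print(np.round(r,2).tolist())
P0,r=fit(obs,[.5,.135,0,0],fixz=0);print("z0",np.round(P0,4),np.degrees(P0[3]))
kt=400/108
T0=[((-50+0,0,0),None)]
ot=[(t,np.array(l)/1000,*g(140,260,kt,c)) for l,c in [((50,110,16),(37,108)),((50,-110,16),(325,28)),((-50,-110,16),(356,153)),((30,85,31),(70,122)),((30,-70,31),(272,60)),((-40,85,31),(88,213))]]
P2,r=fit(ot,[.5,.135,0,0],fixz=0);print("top",np.round(P2,4),np.degrees(P2[3]),np.round(r,2).tolist())
P3,r=fit(obs+ot,[.5,.135,0,0]);print("all",np.round(P3,4),np.degrees(P3[3]))
print("seat",pose(P3,[[.005,.010,.016]]),"corner",pose(P3,[[.03,.085,.016]]))
print("seat wrist z0",pose(P0,[[.005,.010,.016]]))
E
python3 go.py .4725 -.343 .13 108.7 11
```

```text
[ 0.5047  0.1396 -0.0035 -0.0123] -0.705659620636081
[[-0.5, -0.17], [0.79, -0.73], [-0.09, 0.24], [0.12, -0.02], [-0.3, 0.21], [-0.53, -0.38], [0.27, 0.05], [-0.05, -0.5], [0.07, 0.1], [-0.14, 0.78], [0.39, 0.32]]
z0 [ 0.5047  0.1392  0.0079 -0.012 ] -0.6872702628100615
top [ 0.502   0.1367  0.     -0.0145] -0.82832415171184 [[-0.74, 0.25], [-0.16, -0.4], [0.41, 0.15], [-0.5, -0.33], [0.85, 0.49], [0.18, -0.18]]
all [ 0.5046  0.1396 -0.004  -0.0128] -0.7345812950921328
seat [[0.50977155 0.14948971 0.01198674]] corner [[0.53573103 0.22416303 0.01198674]]
seat wrist z0 [[0.50977569 0.14915793 0.02385798]]
[-38.5, -1.6, 9.7, -0.0, 0.0, -0.0317]
[-38.5, -2.8, 9.7, -0.0, 0.0, -0.0317]
[-38.3, -4.1, 9.7, -0.0, 0.0, -0.0317]
[-38.2, -5.3, 9.7, -0.0, 0.0, -0.0317]
[-38.0, -6.5, 9.7, -0.0, 0.0, -0.0317]
[-37.8, -7.7, 9.7, -0.0, 0.0, -0.0317]
[-37.5, -8.9, 9.7, -0.0, 0.0, -0.0317]
[-37.2, -10.1, 9.7, -0.0, 0.0, -0.0317]
[-36.9, -11.2, 9.7, -0.0, 0.0, -0.0317]
[-36.5, -12.4, 9.7, -0.0, 0.0, -0.0317]
[-36.1, -13.6, 9.7, -0.0, 0.0, -0.0317]
2.85 dp [ -27.37126013 -423.29437466 -106.99712339] yaw0 [-1.79981969e+02  7.46739522e-03  8.87120114e+01]
```

The holder pose is about (0.504, 0.139) with yaw −0.75°, so the seated origin is about (0.509, 0.149). Back to the stone for the grasp.

Request:
servo_tool(
  motion=[
    [[-38,-2,10,0,0,-0.032],[-39,-3,10,0,0,-0.032],[-38,-4,10,0,0,-0.032],[-38,-5,10,0,0,-0.032],[-38,-7,10,0,0,-0.032]],
  ],
)

```text
time: 3.35
ee_pos: [0.4858, -0.116, 0.187]
tcp_rot: [180.0, 0.0, 97.7]
wrist_force: [0.2, 0.8, 0.5]
opening: 0.0852
```

Request:
servo_tool(
  motion=[
    [[-38,-8,10,0,0,-0.032],[-37,-9,10,0,0,-0.032],[-37,-10,10,0,0,-0.032],[-37,-11,10,0,0,-0.032],[-37,-12,9,0,0,-0.032]],
  ],
)

```text
time: 3.85
ee_pos: [0.4731, -0.3084, 0.1379]
tcp_rot: [-180.0, 0.0, 106.9]
wrist_force: [0.6, 0.2, -0.3]
opening: 0.0853
```

Request:
servo_tool(
  motion=[
    [[-36,-14,8,0,0,-0.03],[0,0,0,0,0,0]],
  ],
)

```text
time: 4.05
ee_pos: [0.4693, -0.3486, 0.1283]
tcp_rot: [-179.9, -0.1, 108.4]
wrist_force: [-0.2, 0.3, -0.8]
opening: 0.0858
```

```bash
python3 snap.py wrist w4; python3 go.py .4725 -.343 .038 108.7 5
```

```text
[0.5, 0.8, 18.2, -0.0003, -0.0003, -0.0012]
[0.5, 0.8, 18.2, -0.0003, -0.0003, -0.0012]
[0.5, 0.8, 18.2, -0.0003, -0.0003, -0.0012]
[0.5, 0.8, 18.2, -0.0003, -0.0003, -0.0012]
[0.5, 0.8, 18.2, -0.0003, -0.0003, -0.0012]
4.1 dp [  2.7356987    3.77515446 -91.07648196] yaw0 [-1.79920821e+02 -7.29761006e-02  1.08366528e+02]
```

View pics/w4.png

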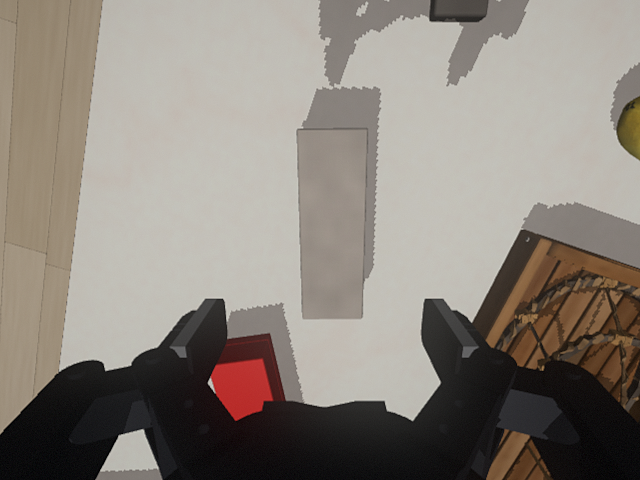

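Run:
```python
from fit import *
w=load("w4");w1=load("w1")
h=.075;b=.025
L=[[-b,h,.04],[b,h,.04],[b,-h,.04],[-b,-h,.04]]
o4=[(w,l,*c) for l,c in zip(L,[(297,128.5),(367.5,128),(363.3,318.5),(302.5,319)])]
o1=[(w1,l,*c) for l,c in zip(L,[(302,137),(350,136),(347.5,272),(304,272)])]
for o in (o4,o1+o4):
    P,r=fit(o,[.471,-.344,0,.326]);print(np.round(P,4),np.degrees(P[3]),np.round(r,1).tolist())
```

```text
[ 0.4735 -0.3419 -0.0009  0.3306] 18.940828444022806 [[-0.4, 0.2], [0.5, -0.1], [-0.3, -0.0], [0.3, -0.1]]
[ 0.4734 -0.342  -0.0016  0.3294] 18.871883391847373 [[-0.6, -1.0], [0.5, -0.2], [0.4, 0.6], [0.3, 0.7], [-0.4, 0.4], [0.4, 0.2], [-0.7, -0.3], [0.1, -0.4]]
```

Request:
servo_tool(
  motion=[
    [[3,5,22,0,0,-0.007],[0,0,22,0,0,0],[0,0,20,0,0,0],[0,0,15,0,0,0],[0,0,10,0,0,0]],
  ],
)

```text
time: 4.6
ee_pos: [0.475, -0.3393, 0.0404]
tcp_rot: [-180.0, -0.0, 109.0]
wrist_force: [0.6, 0.2, 0.8]
opening: 0.0852
```

Request:
servo_tool(
  motion=[
    [[0,0,0,0,0,0]],
  ],
)

```text
time: 4.7
ee_pos: [0.475, -0.3391, 0.0402]
tcp_rot: [-179.9, -0.1, 109.1]
wrist_force: [-1.2, -0.2, -0.3]
opening: 0.0856
```

```bash
python3 snap.py wrist w5; python3 go.py .4733 -.342 .038 108.8 1
```

```text
[-1.7, -2.9, 3.3, -0.0002, -0.0002, 0.0046]
4.75 dp [-2.1303993  -2.56362355 -3.29981922] yaw0 [-1.79989420e+02 -1.34150116e-02  1.09063176e+02]
```

View pics/w5.png

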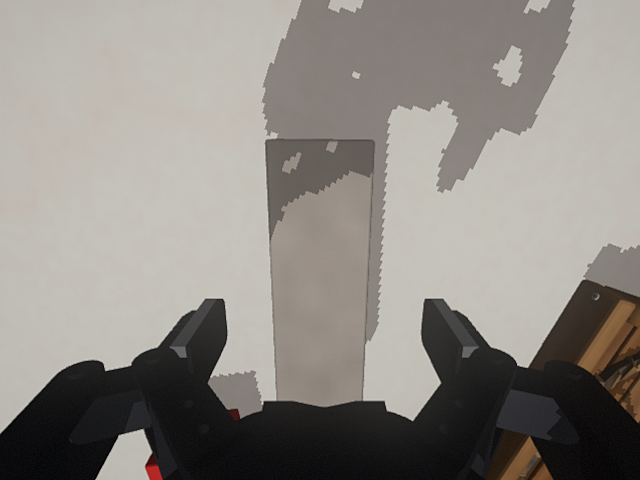

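Request:
servo_tool(
  motion=[
    [[-2,-3,2,0,0,0.004],[0,0,0,0,0,0]],
  ],
)

```text
time: 4.95
ee_pos: [0.4736, -0.3429, 0.0399]
tcp_rot: [180.0, 0.1, 108.8]
wrist_force: [-0.9, -0.1, 0.9]
opening: 0.0858
```

Request:
servo_tool(
  motion=[
    [[0,0,0,0,0,0],[0,0,0,0,0,0],[0,0,0,0,0,0],[0,0,0,0,0,0],[0,0,0,0,0,0]],
  ],
  gripper=35,
  newtons=70,
)

```text
time: 5.45
ee_pos: [0.4735, -0.3424, 0.0392]
tcp_rot: [180.0, -0.0, 108.9]
wrist_force: [0.1, 0.2, -0.2]
opening: 0.035
```

Request:
servo_tool(
  motion=[
    [[0,0,0,0,0,0],[0,0,0,0,0,0],[0,0,0,0,0,0]],
  ],
)

```text
time: 5.75
ee_pos: [0.4734, -0.3424, 0.0392]
tcp_rot: [-180.0, -0.0, 108.9]
wrist_force: [0.8, 0.3, -0.5]
opening: 0.0349
```

```bash
python3 snap.py wrist w6; python3 snap.py side s6; python3 go.py .4733 -.342 .15 108.8 3;python3 -c "
from h import *
s=load('s6');x,y=proj(s,[.473,-.342,.04])[0].astype(int)
cv2.imwrite('pics/s6c.png',cv2.resize(s['color'][y-60:y+60,x-80:x+80,::-1],(800,600),interpolation=cv2.INTER_CUBIC))"
```

```text
[0.1, -0.0, -36.9, 0.0, 0.0, 0.0003]
[0.1, -0.0, -36.9, 0.0, 0.0, 0.0003]
[0.1, -0.0, -36.9, 0.0, 0.0, 0.0003]
5.85 dp [ -0.15618281   0.4009181  110.80662279] yaw0 [1.79999441e+02 2.57845316e-04 1.08847992e+02]
```

View pics/w6.png

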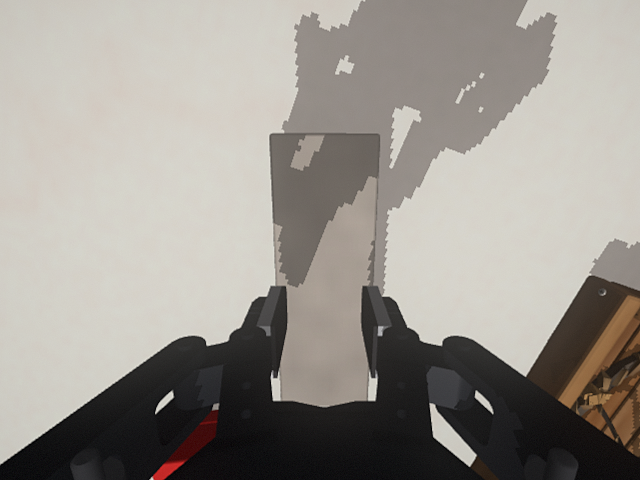

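View pics/s6c.png

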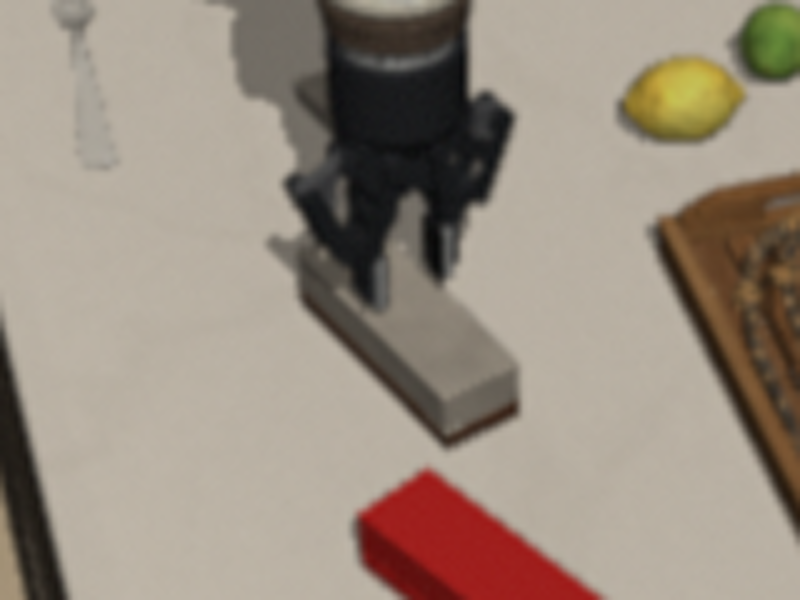

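The fingers closed to 35 mm without meeting the stone: in both views the tips stand above its top face. I'll work out where the tips really are.

Run:
```python
from fit import *
from workcell import bot
R,p=T(bot.get_obs());print(p)
s=load("s6");w=load("w6")
x,y=proj(s,[.473,-.342,.04])[0].astype(int)
def ip(cam,u,v,off):
    c,d=ray(cam,u,v);n=R[:,0];q=p+n*off
    X=c+d*((q-c)@n)/(d@n);return R.T@(X-p)*1000
for c in [(375,308),(445,280),(430,275)]:
    for off in (-.011,0,.011): print("side",c,off,np.round(ip(s,x-80+(c[0]+.5)/5-.5,y-60+(c[1]+.5)/5-.5,off),1))
for c in [(285,287),(362,287),(275,378),(376,378)]:
    for off in (-.011,0,.011): print("wrist",c,off,np.round(ip(w,*c,off),1))
print("cam in tool",R.T@(ray(w,0,0)[0]-p))
h=.075;b=.025
L=[[-b,h,.04],[b,h,.04]]
print("stone top far end at z=.04",plane(w,271,134,.04),plane(w,379.5,134,.04), np.linalg.norm(plane(w,271,134,.04)-plane(w,379.5,134,.04)))
```

```text
[ 0.47345618 -0.34240092  0.03919338]
side (375, 308) -0.011 [-11.  -27.2 -20.3]
side (375, 308) 0 [  0.  -20.6  -9. ]
side (375, 308) 0.011 [ 11.  -13.9   2.4]
side (445, 280) -0.011 [-11.   18.5 -17.4]
side (445, 280) 0 [ 0.  25.6 -6. ]
side (445, 280) 0.011 [11.  32.7  5.3]
side (430, 275) -0.011 [-11.    8.8 -25.9]
side (430, 275) 0 [ -0.   15.8 -14.6]
side (430, 275) 0.011 [11.  22.8 -3.3]
wrist (285, 287) -0.011 [-11.  -23.4  24.3]
wrist (285, 287) 0 [ -0.  -20.4   0.6]
wrist (285, 287) 0.011 [ 11.  -17.4 -23. ]
wrist (362, 287) -0.011 [-11.   22.3  24.3]
wrist (362, 287) 0 [-0.  19.3  0.6]
wrist (362, 287) 0.011 [ 11.   16.4 -23. ]
wrist (275, 378) -0.011 [-11.  -18.3 -54.3]
wrist (275, 378) 0 [  0.  -15.9 -67.7]
wrist (275, 378) 0.011 [ 11.  -13.6 -81.1]
wrist (376, 378) -0.011 [-11.   18.9 -54.3]
wrist (376, 378) 0 [ -0.   16.4 -67.7]
wrist (376, 378) 0.011 [ 11.   13.9 -81.1]
cam in tool [ 7.35272182e-02 -1.55947515e-04 -1.57205336e-01]
stone top far end at z=.04 [ 0.42654513 -0.27888926  0.04      ] [ 0.47236764 -0.26327828  0.04      ] 0.04840872762332775
```

Both cameras agree: the tips are about 20 mm *behind* the reported TCP point (z ≈ 0.058), not 19 mm ahead as the text says, and the free closing proves they are above 40 mm. I'll reopen and descend in watched steps.

Request:
servo_tool(
  motion=[
    [[0,0,0,0,0,0],[0,0,0,0,0,0],[0,0,0,0,0,0],[0,0,0,0,0,0]],
  ],
  gripper=80,
)

```text
time: 6.25
ee_pos: [0.4735, -0.3424, 0.0392]
tcp_rot: [180.0, -0.0, 108.9]
wrist_force: [0.4, 0.6, 0.1]
opening: 0.0799
```

Request:
servo_tool(
  motion=[
    [[0,0,5,0,0,0],[0,0,5,0,0,0],[0,0,4,0,0,0],[0,0,3,0,0,0]],
  ],
)

```text
time: 6.65
ee_pos: [0.4732, -0.3422, 0.0214]
tcp_rot: [-180.0, -0.0, 108.9]
wrist_force: [-0.4, 0.1, 0.2]
opening: 0.0801
```

```bash
python3 snap.py wrist w7; python3 snap.py side s7; python3 -c "
from h import *
s=load('s7');x,y=proj(s,[.473,-.342,.04])[0].astype(int);print(x,y)
a=cv2.resize(s['color'][y-40:y+40,x-40:x+40,::-1],(400,400),interpolation=cv2.INTER_CUBIC)
w=load('w7');b=cv2.resize(w['color'][230:430,220:420,::-1],(400,400))
cv2.imwrite('pics/s7c.png',np.hstack([a,b]))"
```

```text
296 260
```

View pics/s7c.png

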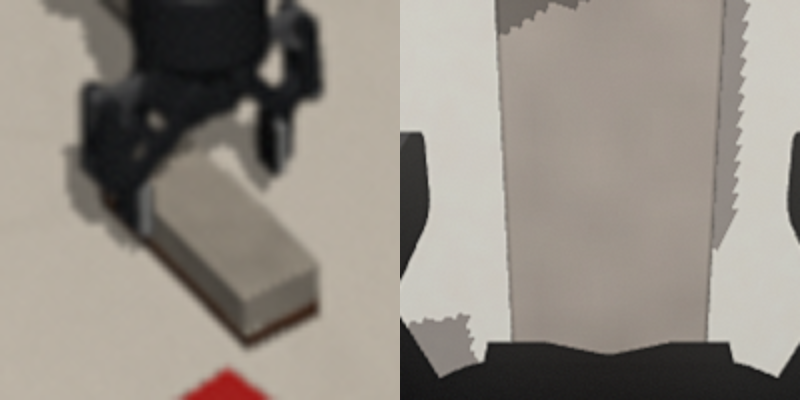

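Run:
```python
from fit import *
from workcell import bot
R,p=T(bot.get_obs());print(p)
s=load("s7")
def ip(cam,u,v,k,off):
    c,d=ray(cam,u,v);n=R[:,k];q=p+n*off
    X=c+d*((q-c)@n)/(d@n);return R.T@(X-p)*1000,X
for c in [(148,235),(130,228),(270,178),(280,165)]:
    print(c,np.round(np.hstack(ip(s,256+(c[0]+.5)/5-.5,220+(c[1]+.5)/5-.5,0,-.011)),3))
```

```text
[ 0.47314417 -0.34217762  0.0214635 ]
(148, 235) [-11.    -44.677 -27.393   0.434  -0.367   0.049]
(130, 228) [-11.    -55.645 -38.174   0.424  -0.371   0.06 ]
(270, 178) [-11.     35.339 -28.022   0.51   -0.341   0.049]
(280, 165) [-11.     42.144 -34.111   0.517  -0.339   0.056]
```

Open tips at z ≈ 0.049 (tool z ≈ −28). A further 22 mm puts the closed tips about 20 mm above the worktop, clear of the 15 mm stop bar later.

Request:
servo_tool(
  motion=[
    [[0,0,6,0,0,0],[0,0,6,0,0,0],[0,0,6,0,0,0],[0,0,4,0,0,0],[0,0,0,0,0,0]],
  ],
)

```text
time: 7.25
ee_pos: [0.473, -0.3421, -0.0007]
tcp_rot: [-180.0, -0.1, 108.8]
wrist_force: [-0.1, -0.6, 0.7]
opening: 0.0799
```

Request:
servo_tool(
  motion=[
    [[0,0,0,0,0,0],[0,0,0,0,0,0],[0,0,0,0,0,0],[0,0,0,0,0,0],[0,0,0,0,0,0]],
  ],
  gripper=35,
  newtons=70,
)

```text
time: 7.75
ee_pos: [0.4738, -0.3426, 0.0009]
tcp_rot: [180.0, 0.1, 108.8]
wrist_force: [1.0, 1.2, 6.2]
opening: 0.0487
```

```bash
python3 snap.py wrist w8; python3 snap.py side s8; python3 -c "
from h import *
s=load('s8');x,y=proj(s,[.473,-.342,.04])[0].astype(int);print(x,y)
a=cv2.resize(s['color'][y-40:y+40,x-40:x+40,::-1],(400,400),interpolation=cv2.INTER_CUBIC)
w=load('w8');b=cv2.resize(w['color'][230:430,220:420,::-1],(400,400))
cv2.imwrite('pics/s8c.png',np.hstack([a,b]))
from workcell import bot
o=bot.get_obs();print(o)"
```

```text
296 260
{'time': 7.85, 'q': array([-3.58697880e+01,  1.10054655e+01, -7.23866036e+00,  7.16907948e+01,
        3.34628486e-03,  3.52761601e+01]), 'qd': array([ 0.12191961,  0.0278406 , -0.00656272,  0.00946562,  0.08811434,
        0.06493815]), 'joint_efforts': array([-3.61200823e-01, -5.45863330e+01,  4.30023265e+01, -1.90523481e-01,
       -1.05215844e-01, -6.79975870e-03]), 'ee_pos': array([ 0.47384182, -0.34260208,  0.00084065]), 'tcp_rot': array([1.79959684e+02, 5.11967624e-02, 1.08854036e+02]), 'wrist_force': array([0.54920885, 0.09316117, 5.43600351]), 'torque': array([0.13286884, 0.0670959 , 0.03087151]), 'opening': 0.048591633647651955}
```

View pics/s8c.png

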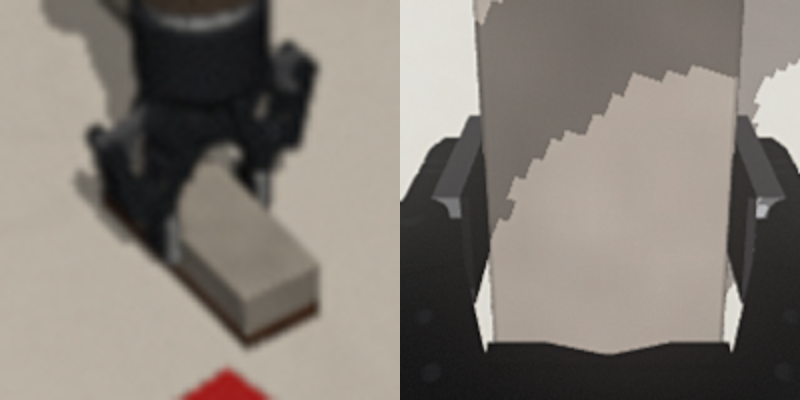

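Gripped at 48.7 mm with the pads on the stone's sides. Lift and check for the weight.

Request:
servo_tool(
  motion=[
    [[0,0,-5,0,0,0],[0,0,-15,0,0,0],[0,0,-25,0,0,0],[0,0,-25,0,0,0],[0,0,-15,0,0,0]],
  ],
)

```text
time: 8.35
ee_pos: [0.4739, -0.3427, 0.0878]
tcp_rot: [179.9, 0.1, 108.9]
wrist_force: [1.4, -0.4, -4.0]
opening: 0.0486
```

```bash
python3 - <<'E'
from h import *
from workcell import bot
R,p=T(bot.get_obs())
s=load("s8");p=np.array([.4738,-.3426,.0009])
for c in [(172,262),(262,208)]:
    cc,d=ray(s,256+(c[0]+.5)/5-.5,220+(c[1]+.5)/5-.5);n=R[:,0];q=p-n*.011
    print(np.round(R.T@(cc+d*((q-cc)@n)/(d@n)-p)*1000,1))
E
python3 snap.py side s9;python3 -c "
from h import *
s=load('s9');x,y=proj(s,[.473,-.342,.1])[0].astype(int);print(x,y)
a=cv2.resize(s['color'][y-40:y+40,x-40:x+40,::-1],(500,500),interpolation=cv2.INTER_CUBIC)
cv2.imwrite('pics/s9c.png',a)"
python3 go.py .504 .137 .09 89.2 11
```

```text
[-11.  -31.2 -21.2]
[-11.   28.8 -29.9]
296 243
[40.4, 16.6, -0.1, 0.0003, 0.0003, 0.0312]
[40.9, 15.4, -0.1, 0.0003, 0.0003, 0.0312]
[41.4, 14.1, -0.1, 0.0003, 0.0003, 0.0312]
[41.8, 12.8, -0.1, 0.0003, 0.0003, 0.0312]
[42.2, 11.5, -0.1, 0.0003, 0.0003, 0.0312]
[42.5, 10.2, -0.1, 0.0003, 0.0003, 0.0312]
[42.8, 8.8, -0.1, 0.0003, 0.0003, 0.0312]
[43.1, 7.5, -0.1, 0.0003, 0.0003, 0.0312]
[43.3, 6.1, -0.1, 0.0003, 0.0003, 0.0312]
[43.5, 4.8, -0.1, 0.0003, 0.0003, 0.0312]
[43.6, 3.4, -0.0, 0.0003, 0.0003, 0.0312]
8.4 dp [2.94844387e+01 4.80223875e+02 2.89835525e-01] yaw0 [179.85291014   0.21261267 108.84799408]
```

View pics/s9c.png

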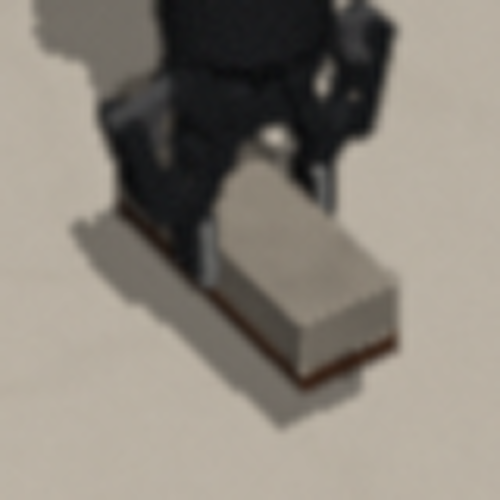

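Lifted level, with −4 N of weight. Carrying to above the bed, offset about 10 mm from both bars.

Request:
servo_tool(
  motion=[
    [[20,8,0,0,0,0.02],[36,14,0,0,0,0.032],[41,14,0,0,0,0.032],[42,13,0,0,0,0.032],[42,12,0,0,0,0.032]],
  ],
)

```text
time: 8.9
ee_pos: [0.4839, -0.1499, 0.0845]
tcp_rot: [-180.0, -0.0, 100.3]
wrist_force: [0.4, 0.7, -4.4]
opening: 0.0485
```

Request:
servo_tool(
  motion=[
    [[42,10,0,0,0,0.032],[43,9,0,0,0,0.032],[43,8,0,0,0,0.032],[43,6,0,0,0,0.032],[43,5,0,0,0,0.032]],
  ],
)

```text
time: 9.4
ee_pos: [0.4967, 0.0673, 0.0847]
tcp_rot: [-180.0, 0.0, 91.1]
wrist_force: [1.6, 0.9, -4.3]
opening: 0.0489
```

Request:
servo_tool(
  motion=[
    [[40,4,0,0,0,0.03],[22,2,0,0,0,0],[8,0,0,0,0,0]],
  ],
)

```text
time: 9.7
ee_pos: [0.5022, 0.1377, 0.0844]
tcp_rot: [-179.9, 0.0, 89.6]
wrist_force: [-0.2, -0.6, -4.4]
opening: 0.049
```

Request:
servo_tool(
  motion=[
    [[0,0,0,0,0,0]],
  ],
)

```text
time: 9.8
ee_pos: [0.5022, 0.1362, 0.0846]
tcp_rot: [-179.9, 0.0, 89.6]
wrist_force: [0.1, -0.4, -4.6]
opening: 0.0489
```

```bash
python3 snap.py wrist w10;python3 snap.py side s10;python3 snap.py top t10; python3 go.py .5 .137 .04 89.25 3; python3 -c "
from h import *
a=cv2.resize(load('s10')['color'][140:220,230:310,::-1],(400,400),interpolation=cv2.INTER_CUBIC)
b=cv2.resize(load('t10')['color'][250:330,150:230,::-1],(400,400),interpolation=cv2.INTER_CUBIC)
cv2.imwrite('pics/c10.png',np.hstack([a,b]))"
```

```text
[0.8, -0.8, 15.0, -0.0002, 0.0001, 0.001]
[0.8, -0.8, 15.0, -0.0002, 0.0001, 0.001]
[0.8, -0.8, 15.0, -0.0002, 0.0001, 0.001]
9.95 dp [ -2.50621256   2.4481177  -44.97442341] yaw0 [-1.79971792e+02  2.53025623e-02  8.94294734e+01]
```

View pics/w10.png

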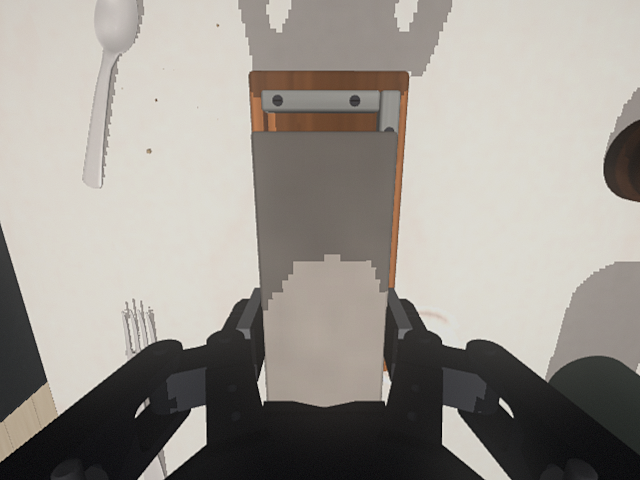

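View pics/c10.png

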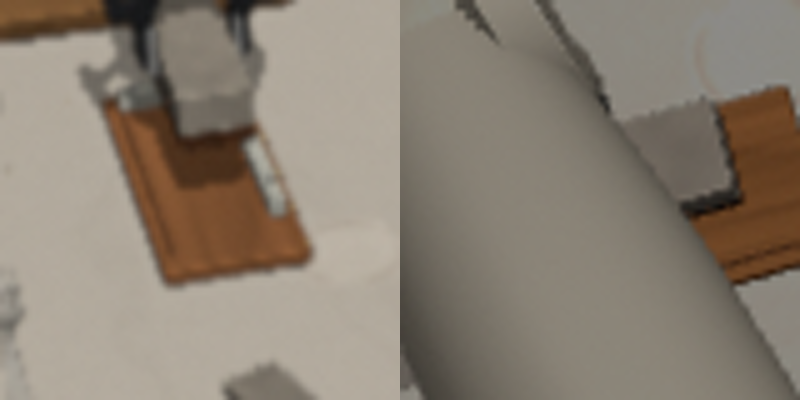

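Stone above the bed, parallel to the bars within ~0.5° (stone end edge at row 133, bar at row 109). Lowering to just above the bed.

Request:
servo_tool(
  motion=[
    [[1,-2,14,0,0,0.003],[0,0,16,0,0,0],[0,0,14,0,0,0],[0,0,10,0,0,0],[0,0,5,0,0,0]],
  ],
)

```text
time: 10.45
ee_pos: [0.5, 0.1362, 0.0247]
tcp_rot: [-179.9, 0.0, 89.3]
wrist_force: [-0.8, 0.8, -4.2]
opening: 0.0488
```

Request:
servo_tool(
  motion=[
    [[0,0,2,0,0,0],[0,0,2,0,0,0],[0,0,0,0,0,0]],
  ],
)

```text
time: 10.75
ee_pos: [0.5009, 0.1367, 0.0224]
tcp_rot: [180.0, -0.0, 89.3]
wrist_force: [0.2, 0.4, -4.6]
opening: 0.0487
```

Request:
servo_tool(
  motion=[
    [[0,0,1.5,0,0,0],[0,0,1,0,0,0],[0,0,0,0,0,0]],
  ],
)

```text
time: 11.05
ee_pos: [0.5007, 0.1367, 0.0197]
tcp_rot: [180.0, 0.0, 89.3]
wrist_force: [-0.9, -1.0, -3.6]
opening: 0.0485
```

Request:
servo_tool(
  motion=[
    [[0,0,1,0,0,0],[0,0,1,0,0,0],[0,0,0,0,0,0]],
  ],
)

```text
time: 11.35
ee_pos: [0.5006, 0.1366, 0.0176]
tcp_rot: [-180.0, 0.0, 89.3]
wrist_force: [-0.1, 0.6, -4.0]
opening: 0.0485
```

```bash
python3 -c "
from workcell import bot
o=bot.get_obs();print(o['ee_pos'],o['wrist_force'],o['torque'],o['tcp_rot'])"; python3 snap.py wrist w11;python3 snap.py side s11;python3 -c "
from h import *
a=cv2.resize(load('s11')['color'][140:220,230:310,::-1],(400,400),interpolation=cv2.INTER_CUBIC)
b=cv2.resize(load('w11')['color'][50:250,220:420,::-1],(400,400),interpolation=cv2.INTER_CUBIC)
cv2.imwrite('pics/c11.png',np.hstack([a,b]))"
```

```text
[0.50061373 0.13663473 0.01755204] [-0.12772581  0.61288498 -4.02942618] [-0.03836722 -0.00224467  0.02761065] [-1.79991135e+02  4.29872137e-03  8.93118540e+01]
```

View pics/c11.png

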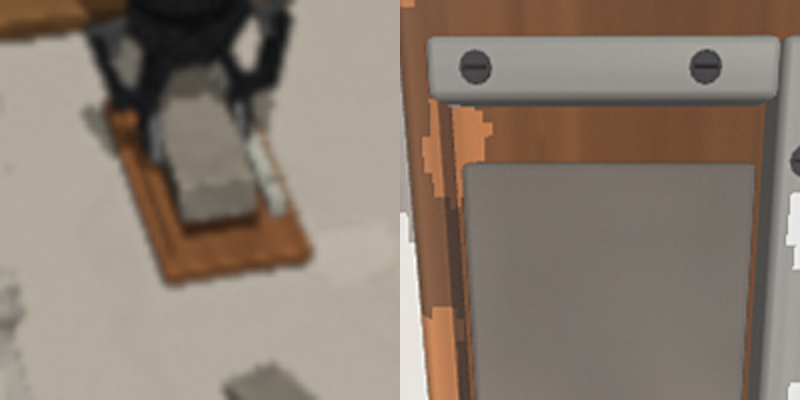

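Request:
servo_tool(
  motion=[
    [[0,0,0.7,0,0,0],[0,0,0.5,0,0,0],[0,0,0,0,0,0]],
  ],
)

```text
time: 11.75
ee_pos: [0.5008, 0.1367, 0.0168]
tcp_rot: [180.0, -0.0, 89.3]
wrist_force: [-2.3, -0.6, 0.2]
opening: 0.0487
```

Request:
servo_tool(
  motion=[
    [[0,0,0.7,0,0,0],[0,0,0,0,0,0]],
  ],
)

```text
time: 11.95
ee_pos: [0.5008, 0.1367, 0.0168]
tcp_rot: [180.0, -0.0, 89.3]
wrist_force: [-4.7, -2.1, 6.6]
opening: 0.0491
```

Bed contact at the expected height (0.0168). Ease the downward load, then slide toward the long bar (+x is tool y) and the end bar (+y is tool x).

Request:
servo_tool(
  motion=[
    [[0,0,-0.5,0,0,0],[2,2,0,0,0,0],[2,2,0,0,0,0],[1.5,1,0,0,0,0],[0,0,0,0,0,0]],
  ],
)

```text
time: 12.45
ee_pos: [0.5062, 0.1419, 0.0168]
tcp_rot: [179.9, 0.0, 89.3]
wrist_force: [-1.9, -3.8, 5.0]
opening: 0.0485
```

```bash
cat > st.py <<'E'
from workcell import bot
import numpy as np
o=bot.get_obs();print(o['time'],np.round(o['ee_pos'],4),np.round(o['wrist_force'],1),np.round(o['torque'],3),np.round(o['tcp_rot'],2))
E
python3 st.py; python3 snap.py wrist w12; python3 st.py
python3 - <<'E'
from h import *
w=load('w12');cv2.imwrite('pics/c12.png',cv2.resize(w['color'][40:190,220:420,::-1],(800,600),interpolation=cv2.INTER_CUBIC))
E
```

```text
12.45 [0.5062 0.1419 0.0168] [-1.9 -3.8  5. ] [-0.627  0.517 -0.022] [1.7995e+02 4.0000e-02 8.9300e+01]
12.5 [0.5062 0.1419 0.0168] [-1.4 -2.9  4.5] [-0.657  0.571  0.019] [1.7995e+02 3.0000e-02 8.9300e+01]
```

View pics/c12.png

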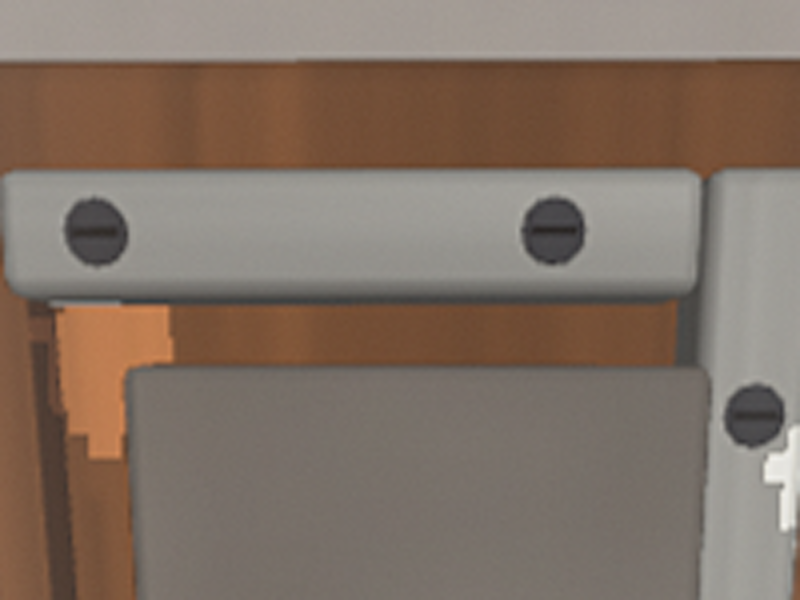

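The stone end is parallel to the short bar with ~7 mm to go; the long bar is ~2–3 mm away. Friction explains the 4 N now. Continuing +x in small steps.

Request:
servo_tool(
  motion=[
    [[0,0,-0.2,0,0,0],[0,1,0,0,0,0],[0,1,0,0,0,0],[0,0,0,0,0,0]],
  ],
)

```text
time: 12.9
ee_pos: [0.5073, 0.1421, 0.0168]
tcp_rot: [-180.0, -0.0, 89.3]
wrist_force: [-6.9, -1.7, 7.7]
opening: 0.0487
```

```bash
python3 st.py
```

```text
12.9 [0.5073 0.1421 0.0168] [-6.9 -1.7  7.7] [-0.459  1.154 -0.054] [-1.7995e+02 -1.0000e-02  8.9320e+01]
```

Request:
servo_tool(
  motion=[
    [[0,0.7,0,0,0,0],[0,0.7,0,0,0,0],[0,0,0,0,0,0]],
  ],
)

```text
time: 13.2
ee_pos: [0.5086, 0.1423, 0.0169]
tcp_rot: [-179.9, -0.0, 89.3]
wrist_force: [-5.9, -1.0, 7.2]
opening: 0.049
```

```bash
python3 st.py
```

```text
13.2 [0.5086 0.1423 0.0169] [-5.9 -1.   7.2] [-0.271  1.298  0.009] [-1.7994e+02 -3.0000e-02  8.9330e+01]
```

Request:
servo_tool(
  motion=[
    [[0,0,-0.4,0,0,0],[0,0.7,0,0,0,0],[0,0.7,0,0,0,0],[0,0,0,0,0,0]],
  ],
)

```text
time: 13.6
ee_pos: [0.5098, 0.1423, 0.0169]
tcp_rot: [-179.9, -0.0, 89.3]
wrist_force: [-8.3, -0.4, 6.2]
opening: 0.0491
```

```bash
python3 st.py
```

```text
13.6 [0.5098 0.1423 0.0169] [-8.3 -0.4  6.2] [-0.023  1.617  0.159] [-1.799e+02 -2.000e-02  8.934e+01]
```

Request:
servo_tool(
  motion=[
    [[0,0.5,-0.3,0,0,0],[0,0.5,0,0,0,0],[0,0,0,0,0,0]],
  ],
)

```text
time: 13.9
ee_pos: [0.5099, 0.1422, 0.0169]
tcp_rot: [-179.8, -0.0, 89.4]
wrist_force: [-12.1, 0.8, 7.8]
opening: 0.0487
```

```bash
python3 st.py; python3 snap.py wrist w13
python3 - <<'E'
from h import *
w=load('w13');cv2.imwrite('pics/c13.png',cv2.resize(w['color'][40:340,220:420,::-1],(400,600),interpolation=cv2.INTER_CUBIC))
E
```

```text
13.9 [0.5099 0.1422 0.0169] [-12.1   0.8   7.8] [0.027 2.356 0.413] [-1.798e+02 -2.000e-02  8.937e+01]
```

View pics/c13.png

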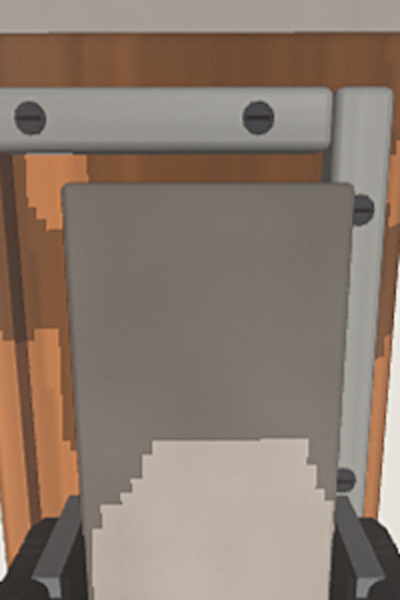

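Long bar reached (x stalled at 0.5099, Fx −12 N). The +0.41 N·m moment about z says the far end touches first, so a little positive yaw is needed.

Request:
servo_tool(
  motion=[
    [[0,0,0,0,0,-0.004],[0,0,0,0,0,0]],
  ],
)

```text
time: 14.15
ee_pos: [0.5099, 0.1422, 0.0169]
tcp_rot: [-179.8, -0.0, 89.6]
wrist_force: [-12.2, 0.2, 6.5]
opening: 0.0487
```

```bash
python3 st.py
```

```text
14.15 [0.5099 0.1422 0.0169] [-12.2   0.2   6.5] [ 0.087  2.321 -0.299] [-1.7981e+02 -2.0000e-02  8.9550e+01]
```

Request:
servo_tool(
  motion=[
    [[0,0,0,0,0,-0.004],[0,0,0,0,0,0]],
  ],
)

```text
time: 14.35
ee_pos: [0.5099, 0.1422, 0.0169]
tcp_rot: [-179.8, -0.0, 89.7]
wrist_force: [-12.2, 1.4, 6.9]
opening: 0.0486
```

```bash
python3 st.py
```

```text
14.35 [0.5099 0.1422 0.0169] [-12.2   1.4   6.9] [ 0.167  2.378 -0.88 ] [-1.798e+02 -3.000e-02  8.973e+01]
```

Moment reversed, so flush lies between. Half back, and ease the downward load before sliding to the end bar.

Request:
servo_tool(
  motion=[
    [[0,0,-0.6,0,0,0.004],[0,0,0,0,0,0]],
  ],
)

```text
time: 14.55
ee_pos: [0.5099, 0.1422, 0.0169]
tcp_rot: [-179.8, -0.0, 89.5]
wrist_force: [-9.2, 1.1, 2.2]
opening: 0.0491
```

```bash
python3 st.py
```

```text
14.55 [0.5099 0.1422 0.0169] [-9.2  1.1  2.2] [ 0.205  1.861 -0.207] [-1.7979e+02 -2.0000e-02  8.9540e+01]
```

Request:
servo_tool(
  motion=[
    [[0,-0.3,0,0,0,0],[1,0,0,0,0,0],[1,0,0,0,0,0],[1,0,0,0,0,0],[0,0,0,0,0,0]],
  ],
)

```text
time: 15.05
ee_pos: [0.5099, 0.1437, 0.0169]
tcp_rot: [-179.8, 0.2, 89.5]
wrist_force: [-7.8, -7.8, 2.1]
opening: 0.0487
```

```bash
python3 st.py
```

```text
15.05 [0.5099 0.1437 0.0169] [-7.8 -7.8  2.1] [-1.446  1.587 -0.118] [-1.7982e+02  1.6000e-01  8.9500e+01]
```

Request:
servo_tool(
  motion=[
    [[1,0,0,0,0,0],[1,0,0,0,0,0],[1,0,0,0,0,0],[0,0,0,0,0,0]],
  ],
)

```text
time: 15.45
ee_pos: [0.5099, 0.1466, 0.0169]
tcp_rot: [-179.8, 0.2, 89.5]
wrist_force: [-7.7, -8.3, 2.4]
opening: 0.0486
```

```bash
python3 st.py
```

```text
15.45 [0.5099 0.1466 0.0169] [-7.7 -8.3  2.4] [-1.453  1.548  0.011] [-1.7982e+02  1.7000e-01  8.9490e+01]
```

Request:
servo_tool(
  motion=[
    [[1,0,0,0,0,0],[0.7,0,0,0,0,0],[0,0,0,0,0,0]],
  ],
)

```text
time: 15.75
ee_pos: [0.51, 0.1483, 0.0169]
tcp_rot: [-179.8, 0.2, 89.5]
wrist_force: [-7.8, -8.3, 2.7]
opening: 0.0484
```

```bash
python3 st.py; python3 snap.py wrist w14
python3 - <<'E'
from h import *
w=load('w14');cv2.imwrite('pics/c14.png',cv2.resize(w['color'][40:340,220:420,::-1],(400,600),interpolation=cv2.INTER_CUBIC))
E
```

```text
15.75 [0.51   0.1483 0.0169] [-7.8 -8.3  2.7] [-1.439  1.492 -0.035] [-1.7983e+02  1.7000e-01  8.9490e+01]
```

View pics/c14.png

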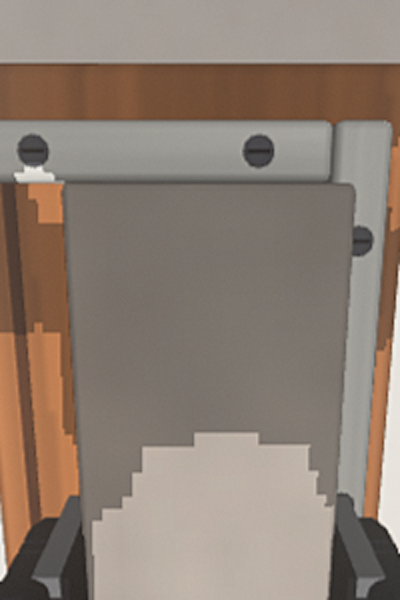

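Sliding along the long bar with zero moment (flush); ~1 mm left to the end bar.

Request:
servo_tool(
  motion=[
    [[0.7,0,0,0,0,0],[0.7,0,0,0,0,0],[0,0,0,0,0,0]],
  ],
)

```text
time: 16.1
ee_pos: [0.51, 0.1487, 0.0169]
tcp_rot: [-179.8, 0.3, 89.5]
wrist_force: [-7.7, -14.6, 4.1]
opening: 0.0489
```

```bash
python3 st.py
```

```text
16.1 [0.51   0.1487 0.0169] [ -7.7 -14.6   4.1] [-2.577  1.551  0.104] [-179.83    0.29   89.47]
```

Request:
servo_tool(
  motion=[
    [[0.6,0,0,0,0,0],[0.6,0,0,0,0,0],[0,0,0,0,0,0]],
  ],
)

```text
time: 16.4
ee_pos: [0.51, 0.1487, 0.017]
tcp_rot: [-179.8, 0.4, 89.4]
wrist_force: [-8.4, -21.3, 5.2]
opening: 0.0488
```

```bash
python3 st.py
```

```text
16.4 [0.51   0.1487 0.017 ] [ -8.4 -21.3   5.2] [-3.845  1.629  0.306] [-179.83    0.42   89.43]
```

End bar reached (y stalled at 0.1487, Fy −21 N including ~8 N friction). The hand pitched 0.4° under the push; I'll level it, trim the yaw and ease the y push slightly.

Request:
servo_tool(
  motion=[
    [[-0.3,0.1,0.2,0,0.004,-0.002],[0,0,0,0,0.003,0],[0,0,0,0,0,0]],
  ],
)

```text
time: 16.7
ee_pos: [0.51, 0.1489, 0.0169]
tcp_rot: [-179.8, -0.1, 89.5]
wrist_force: [-9.4, -18.1, 7.0]
opening: 0.0486
```

```bash
python3 st.py
```

```text
16.7 [0.51   0.1489 0.0169] [ -9.4 -18.1   7. ] [-3.467  1.876 -0.108] [-1.7982e+02 -6.0000e-02  8.9520e+01]
```

Request:
servo_tool(
  motion=[
    [[0,0.3,0,0,0,0],[0,0,0,0,0,0],[0,0,0,0,0,0]],
  ],
)

```text
time: 17.0
ee_pos: [0.5099, 0.1489, 0.0169]
tcp_rot: [-179.8, -0.0, 89.5]
wrist_force: [-10.2, -17.2, 8.8]
opening: 0.0486
```

```bash
python3 st.py; python3 snap.py wrist w15; python3 snap.py side s15;python3 snap.py top t15
python3 - <<'E'
from h import *
w=load('w15');a=cv2.resize(w['color'][60:260,220:420,::-1],(400,400),interpolation=cv2.INTER_CUBIC)
b=cv2.resize(load('s15')['color'][140:220,230:310,::-1],(400,400),interpolation=cv2.INTER_CUBIC)
cv2.imwrite('pics/c15.png',np.hstack([a,b]))
E
python3 st.py
```

```text
17.0 [0.5099 0.1489 0.0169] [-10.2 -17.2   8.8] [-3.548  2.096 -0.19 ] [-1.7979e+02 -4.0000e-02  8.9530e+01]
17.15 [0.51   0.1489 0.017 ] [-11.9 -17.5   7.6] [-3.512  2.133 -0.195] [-1.7979e+02 -4.0000e-02  8.9530e+01]
```

View pics/c15.png

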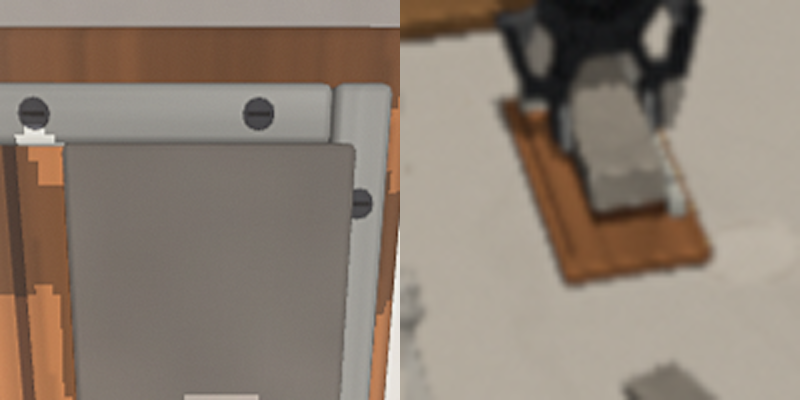

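View pics/t15.png

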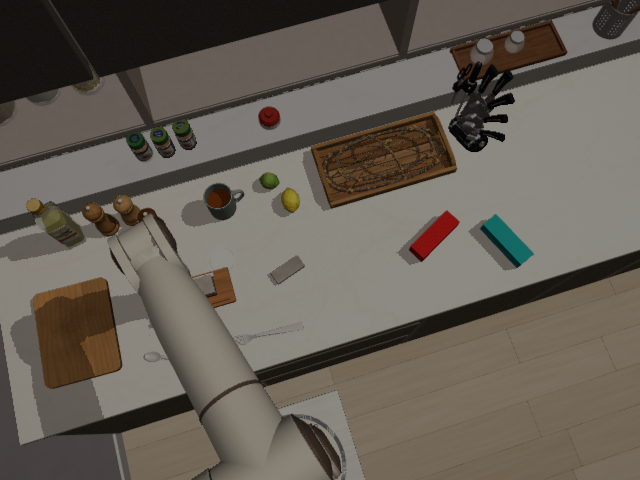

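Stone end is flush against the short bar and its side against the long bar, flat on the bed, with bystanders unmoved. A tiny yaw trim for the −0.19 N·m moment, then a stability check.

Request:
servo_tool(
  motion=[
    [[0,0,0,0,0,0.001],[0,0,0,0,0,0],[0,0,0,0,0,0],[0,0,0,0,0,0],[0,0,0,0,0,0]],
  ],
)

```text
time: 17.65
ee_pos: [0.51, 0.1489, 0.0169]
tcp_rot: [-179.8, -0.0, 89.5]
wrist_force: [-11.3, -17.1, 8.6]
opening: 0.0486
```

```bash
python3 st.py; python3 -c "
from workcell import bot
print(bot.job_done())"
```

```text
17.65 [0.51   0.1489 0.0169] [-11.3 -17.1   8.6] [-3.529  2.086  0.023] [-1.7979e+02 -4.0000e-02  8.9490e+01]
the job is handed in; nothing more can be done
None
```

I picked up the grey whetstone, laid it foot down on the holder bed and slid it into the corner. I handed the job in at 17.65 s with the stone still gripped and pressed against both bars.

**Last checks:**
- **Pose:** it was steady at TCP (0.510, 0.149), against about (0.510, 0.149) expected from the camera fit. The motion had stalled in both directions.
- **Force:** the wrist read −11.3 N in x and −17.1 N in y. Roughly 8 N of the y reading was friction while sliding, and bed friction also takes some of x. I estimate around 8–11 N on each bar.
- **Flushness:** the moment about z was about 0.02 N·m, so both faces lie flush. The last wrist and side pictures show the same.
- **Bystanders:** the last top picture shows the slip stone, mug, lemon, and the red and turquoise look-alikes where they were. The arm hid most of the mill in that view, so I could not confirm it there; the path stayed clear of it.

**Disagreement with the text:** the fingertips stood about 20 mm behind the reported TCP, not 19 mm ahead of it. My first close therefore shut on air above the stone, without touching it. I measured the tips in the pictures and regripped about 40 mm lower.

**Small residuals:** the hand is rolled about 0.2°. The camera-fitted heights of the stone and holder came out up to 5 mm low, so I found the bed height by contact.

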